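Tip charger housings to check their bosses and reject the faulty one

ROBOT

A 6-joint arm with a two-finger parallel gripper is mounted at the origin on the work surface. World frame = base frame: x ahead of the robot, y to its left, z up, the work surface at z = 0. Lengths are in m, angles in rad, forces in N, time in s.
With the tool pointing down it reaches from about 0.275 to 0.875 m from the base axis. Payload 12.5 kg.
Tool frame: the origin (TCP) lies at the very end of the fingers, on their centre line; the grasp point (between the pads) lies 19 mm behind it; z points along the fingers, y is the line along which they close (so a half turn about z gives the same grasp; the last joint's range is limited). The gripper opens to 85 mm and grips with 20 to 120 N. Pads are 22 mm wide; open, the fingers measure 114 mm over their backs; the gripper's body (76 mm by 85 mm) begins 54 mm behind the grasp point. The pads swing forward as they close: fully open they stand 13 mm farther back than shut.
Start: joints at [1.162, 0.351, 1.652, -0, 1.139, -0.085], TCP at [0.175, 0.521, 0.231] pointing down, gripper open.
Joint ranges: [-2.75, 2.75], [-0.79, 2.1], [0.01, 2.65], [-1.57, 4.71], [0.07, 3.14], [-2.87, 2.87]. Speed limits (rad/s): [2.22, 2.22, 2.79, 3.14, 3.14, 3.14].

INTERFACE

Orientations are given as a 3x3 rotation matrix whose columns are the frame's x, y, z axes.
In Python, from bench import manip gives the robot as it stands. Calls block until the motion is done:
- manip.move_ptp(position, orientation): joint-space move of the TCP to a pose.
- manip.move_l(position, attitude=None, max_speed=0.15): straight line of the TCP; attitude=None keeps the orientation; max_speed is the mean speed in m/s.
- manip.move_j(angles): joint-space move.
- manip.set_gripper(opening, effort=None): opening from 0.0 (shut) to 1.0 (fully open); effort is the grip in N (None keeps the last); returns when the fingers have stopped.
- manip.dwell(seconds).
- manip.inverse_kinematics(position, orientation): joint angles nearest the present ones, or None.
- manip.grab_frame(name): name is "scene" or "top" or "wrist"; returns (picture, depth): 384x512x3 uint8, red, green, blue; 384x512 float32, m along the optical axis (not along the pixel's ray), 0 where there is no reading.
- manip.get_calibration(name): a dict with "camera_matrix" (3x3 intrinsics, pixels), "R" (3x3) and "t" (3): a world point X has camera coordinates R X + t. Camera axes: x right, y down, z forward; pixel columns grow to the right and rows downward; lengths in m; the calibration is good to about 2 mm. A picture is of the moment at which its call begins: read the wrist's pose just before it. get_calibration takes no time and is no camera call; for the wrist camera it gives the pose at the moment of the call.
A pose or a line that the arm cannot do raises manip.Unreachable and nothing moves.
- manip.sign_off(): hands the job in; it is judged then, once.
Trained networks look in the newest picture that a camera, given by its name, has taken for a name from the list of things; names that differ only in an ending like _2 or _b are one class to them, and where a whole thing is asked for, a point or a joint stands for the part that bears it (a point fixed in the world has none). Each returns a list of dicts, best first, with "confidence" (0 to 1); they miss things now and then, are a little off and sometimes report something else, mostly with a low value. They report only what shows in the picture. A call takes as long as a camera call. They do not tell look-alikes from the thing itself.
- manip.look_for(camera, name): "at" ([x, y, z] in m, in world coordinates, good to about 4 mm: the middle of the surface that is visible of it).
Readings, each from a call of its own:
- manip.current_time(): time.
- manip.current_qpos(): joint angles.
- manip.current_joint_vel(): joint speeds.
- manip.current_joint_torque(): joint torques, N m.
- manip.current_ee_pos(): TCP position.
- manip.current_tcp_rot(): TCP orientation.
- manip.current_force(): force on the tool from outside, world axes, zero at the start.
- manip.current_ft_torque(): the same for the moment, N m.
- manip.current_grip_width(): opening from 0.0 (shut) to 1.0 (fully open).
- manip.current_grip_force(): force on a finger pad.
Only numpy, scipy, OpenCV 4.12 (cv2) and the standard library are available. Lean on these libraries where they do the work, as an engineer would, in place of code of your own. Each camera call takes 0.05 s, during which the arm holds its last target. There are 200 camera calls.

TASK

Two white charger housings stand open end down on the bench. Tip both over onto their sides so that their open undersides can be inspected, then pick up the one that is missing one of its two screw bosses and lay it on its side in the empty shallow blue tray, without dropping it. Leave the good housing lying on its side where it was tipped.

Things in the scene. Friction and masses are not known exactly. Their poses are not given: they have to be found in the camera images.
- shell_full: Good housing: white block 44 (x) x 56 (y) x 84 (z) mm, 100 g, black port slot in its top. Underside open: black-floored recess 15 mm deep, 3 mm rim, two round white 15 mm bosses side by side along y. Starts standing, open end down; origin: centre of the open end, z axis towards the top. Pushed on a 56 mm wide face 65 mm up it tips, past 28 degrees falls by itself, and lies 44 mm high, open end towards the pusher.
- shell_short: Faulty housing: the same outside, size, mass, origin, axes and tipping behaviour as the good one and likewise starts standing open end down, but in its recess there is only one boss, off centre along y, and a bare black place where the other should be.
- reject_tray: Reject tray: empty shallow open blue tray fixed to the bench, 220 (x) x 180 (y) x 50 mm high, walls and floor 5 mm thick. Origin: centre of its underside on the bench; z up. Stands at the left or the right; the taller blue bin full of finished chargers on the other side is not it.
Not all that is in view belongs to the job. What is shaped like the shell_full but purple is not meant. What is shaped like the shell_short but brown is not meant.

How it is judged:
By the outcome, as a careful person would: the job done as asked, in the order asked, and still so for the second after the job is handed in, with the robot touching nothing.
It also fails if it takes over 51 s, if anything falls off the work surface, if the arm or the gripper's body presses on something with over 40 N, if the wrist force passes 120 N, or if a joint passes its speed limit or range.

## Working session

There is one attempt and no reset: what is moved stays moved. The work goes in short steps, each a Python script; the robot and the scene stay as the last script left them, time stands still between calls to the robot, and variables do not carry over. Pictures are saved under pics/ and viewed, at most 10 in all, crops included, and the job is handed in when it is done.

```bash
mkdir -p pics; ls; python3 - <<'E'
from bench import manip
import cv2,numpy as np
a,_=manip.grab_frame("scene"); b,_=manip.grab_frame("top")
for c in("scene","top"):
  for n in("shell_full","shell_short","reject_tray"):
    for d in manip.look_for(c,n): print(c,n,np.round(d["at"],3),round(d["confidence"],2))
cv2.imwrite("pics/a.png",cv2.resize(np.vstack([a,b])[:,:,::-1],None,fx=.78,fy=.78))
K=manip.get_calibration("top");print(K)
print(manip.current_time())
E
```

```text
pics
scene shell_full [ 0.584 -0.001  0.075] 0.9
scene shell_short [0.682 0.14  0.078] 0.77
scene shell_short [0.552 0.099 0.071] 0.58
scene reject_tray [ 0.514 -0.332  0.008] 0.88
top shell_full [ 0.52  -0.099  0.083] 0.94
top shell_full [0.572 0.013 0.083] 0.63
top shell_short [0.663 0.141 0.085] 0.81
top shell_short [0.531 0.106 0.079] 0.62
top reject_tray [ 0.522 -0.336  0.006] 0.61
{'camera_matrix': array([[437.11243412,   0.        , 255.72855065],
       [  0.        , 437.11243412, 189.57608883],
       [  0.        ,   0.        ,   1.        ]]), 'R': array([[-0.02644715, -0.9996429 , -0.00382401],
       [-0.97170573,  0.02660581, -0.23469152],
       [ 0.23470945, -0.00249111, -0.97206238]]), 't': array([0.0070678 , 0.57679103, 0.93153756])}
0.4
```

View pics/a.png

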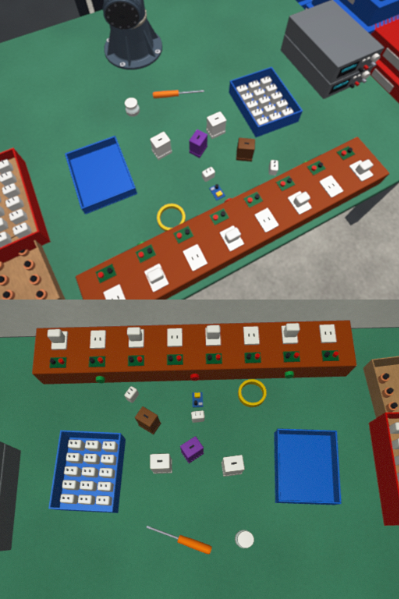

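```bash
cat > h.py <<'E'
from bench import manip
import cv2,numpy as np
def cloud(cam):
    K=manip.get_calibration(cam); p,d=manip.grab_frame(cam)
    M=K["camera_matrix"]; v,u=np.mgrid[:384,:512]
    c=np.stack([(u-M[0,2])/M[0,0]*d,(v-M[1,2])/M[1,1]*d,d],-1)
    return p,d,(c-K["t"])@K["R"]
E
python3 - <<'E'
from h import *
p,d,X=cloud("top")
m=((d>0)&(X[...,2]>.074)&(X[...,2]<.095)&(X[...,0]>.35)&(abs(X[...,1])<.25)).astype(np.uint8)
n,l,s,c=cv2.connectedComponentsWithStats(m)
for i in range(1,n):
  if s[i,4]<100: continue
  P=X[l==i]; r=cv2.minAreaRect((P[:,:2]*1000).astype(np.float32))
  print(c[i].round(),s[i,4],np.round(r[0],0),np.round(r[1],0),round(r[2],1),"z",np.median(P[:,2]).round(3),np.median(p[l==i],0))
m=((d>0)&(X[...,2]>.1)&(X[...,0]>.25)).astype(np.uint8)
n,l,s,c=cv2.connectedComponentsWithStats(m)
for i in range(1,n):
  if s[i,4]>60: P=X[l==i]; print("tall",P.min(0).round(2),P.max(0).round(2))
m=((d>0)&(X[...,2]>.04)&(X[...,2]<.06)&(X[...,1]<-.2))
print(X[m].min(0),X[m].max(0))
cv2.imwrite("pics/b.png",cv2.resize(p[60:300,100:400,::-1],None,fx=2.4,fy=2.4))
E
```

```text
[250.  62.] 11488 [899.  -0.] [500. 163.] 90.0 z 0.081 [135.  57.  10.]
[187. 150.] 466 [672. 148.] [57. 45.] 56.1 z 0.084 [113.  73.  40.]
[245. 189.] 486 [576.  15.] [44. 56.] 31.7 z 0.085 [120.  62. 152.]
[204. 207.] 510 [537. 107.] [44. 56.] 1.3 z 0.085 [229. 229. 220.]
[299. 210.] 500 [ 525. -104.] [45. 56.] 5.9 z 0.084 [225. 225. 215.]
tall [ 0.91 -0.32  0.1 ] [ 0.94 -0.28  0.13]
tall [ 0.91 -0.08  0.1 ] [ 0.94 -0.04  0.13]
tall [0.91 0.16 0.1 ] [0.94 0.2  0.13]
tall [0.91 0.4  0.1 ] [0.94 0.44 0.13]
tall [0.53 0.55 0.1 ] [0.6  0.55 0.12]
[ 0.34062863 -0.6512693   0.04001403] [ 0.85896121 -0.20011171  0.05999312]
```

Top view: the white housings are at about (204,207) and (299,210) px, at world (0.537, 0.107) and (0.525, -0.104). The purple one is between them, the brown one is behind the left one, and the empty tray is on the right. I'll tip both towards the robot: there is free space on that side, and the open ends will then face the scene camera.

```bash
cat >> h.py <<'E'
def down(a):
    y=np.array([-np.sin(a),np.cos(a),0]); z=np.array([0,0,-1.]); 
    best=None
    for s in (1,-1):
        R=np.column_stack([np.cross(s*y,z),s*y,z])
        q=manip.inverse_kinematics([.5,-.1,.15],R)
        if q is not None:
            k=abs(q[5])
            if best is None or k<best[0]: best=(k,R)
    return best[1]
def tip(x,y,a):
    R=down(a); u=np.array([np.cos(a),np.sin(a),0]); c=np.array([x,y,0])
    s=c+u*.055
    manip.move_ptp(s+[0,0,.14],R); manip.move_l(s+[0,0,.063],max_speed=.15)
    manip.move_l(c-u*.014+[0,0,.063],max_speed=.08)
    print(manip.current_force(), manip.current_time())
    manip.move_l(c-u*.010+[0,0,.15],max_speed=.2)
E
python3 - <<'E'
from h import *
manip.set_gripper(0.0)
tip(.537,.107,np.radians(1.3))
tip(.525,-.104,np.radians(5.9))
manip.move_ptp([.42,-.25,.25],down(0))
p,d,X=cloud("top")
m=((d>0)&(X[...,2]>.035)&(X[...,2]<.055)&(X[...,0]>.33)&(X[...,0]<.65)&(abs(X[...,1])<.19)&(p.min(-1)>150)).astype(np.uint8)
n,l,s,c=cv2.connectedComponentsWithStats(m)
for i in range(1,n):
  if s[i,4]<100: continue
  P=X[l==i]; r=cv2.minAreaRect((P[:,:2]*1000).astype(np.float32))
  print(c[i].round(),s[i,4],np.round(r[0],0),np.round(r[1],0),round(r[2],1),"z",np.median(P[:,2]).round(3))
q,_=manip.grab_frame("scene")
for n in("shell_full","shell_short"):
    for e in manip.look_for("scene",n): print(n,np.round(e["at"],3),round(e["confidence"],2))
cv2.imwrite("pics/c.png",cv2.resize(p[100:330,120:420,::-1],None,fx=2,fy=2))
cv2.imwrite("pics/d.png",cv2.resize(q[120:260,150:320,::-1],None,fx=4,fy=4,interpolation=cv2.INTER_CUBIC))
# tray
m=(p[...,2].astype(int)-p[...,0]>80)&(X[...,1]<-.2)&(X[...,0]<.7)&(X[...,2]<.03)&(d>0)
print("tray",cv2.minAreaRect((X[m][:,:2]*1000).astype(np.float32)),manip.current_time())
E
```

```text
[-0.34862809  0.17117714 -0.11434622] 5.025
[ 0.20216099 -0.08220124  1.19837211] 8.1417
[207. 240.] 881 [468. 106.] [84. 55.] 0.5 z 0.045
[302. 241.] 892 [ 459. -111.] [84. 57.] 6.3 z 0.044
shell_full [ 0.464 -0.114  0.04 ] 0.76
shell_full [0.586 0.001 0.075] 0.72
shell_short [0.68  0.141 0.08 ] 0.7
shell_short [0.484 0.098 0.045] 0.55
tray ((528.070556640625, -324.99456787109375), (175.84786987304688, 234.87449645996094), 86.54200744628906) 9.7417
```

View pics/d.png

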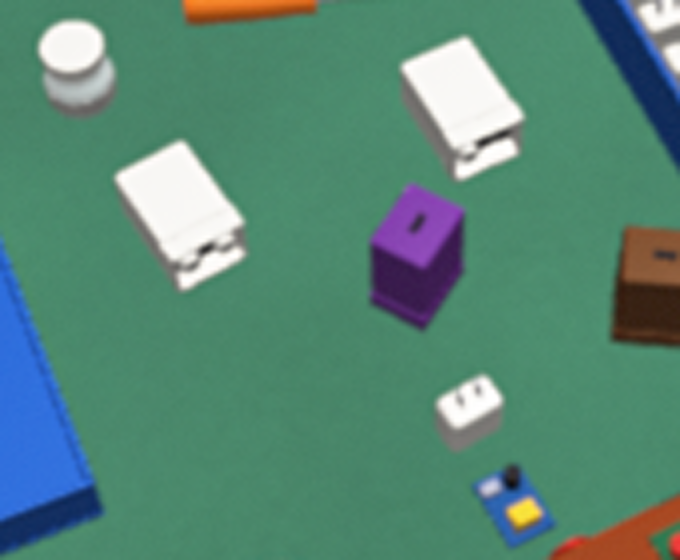

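View pics/c.png

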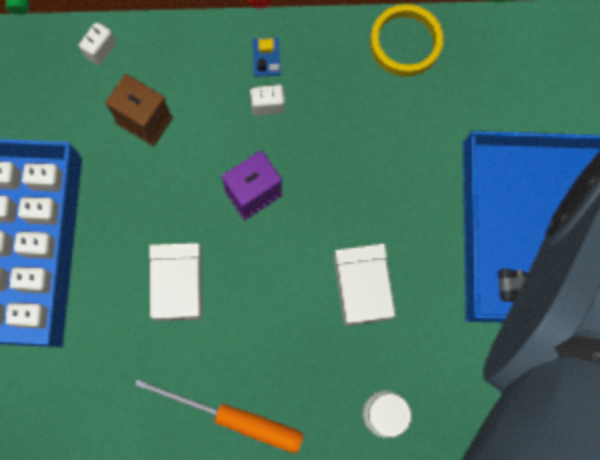

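The scene crop shows the right housing (mouth at about (485,145) px) with one boss on the left and bare black on the right. The left housing (mouth at about (205,255) px) has two symmetric bosses. So the faulty one is at y = +0.106, and I'll pick that one.

```bash
python3 - <<'E'
from h import *
R=down(np.radians(.5))
manip.move_ptp([.466,.106,.13],R); manip.set_gripper(1.0)
manip.move_l([.466,.106,.008],max_speed=.15)
manip.set_gripper(0.0,effort=40)
print(manip.current_grip_width(),manip.current_grip_force())
manip.move_l([.466,.106,.16],max_speed=.12)
print(manip.current_grip_width(),manip.current_force(),manip.current_time())
p,_=manip.grab_frame("scene"); w,_=manip.grab_frame("wrist")
manip.move_l([.52,-.335,.16],down(0),max_speed=.22)
print(manip.current_grip_width(),manip.current_time())
q,_=manip.grab_frame("scene")
cv2.imwrite("pics/e.png",cv2.resize(np.hstack([p[100:330,80:330],q[100:330,40:290]])[:,:,::-1],None,fx=1.6,fy=1.6))
E
```

```text
0.651022245318768 42.601473927497864
0.6511092354379044 [-0.19911667 -0.83019394 -0.92872008] 14.7
0.6484405896346164 16.9667
```

View pics/e.png

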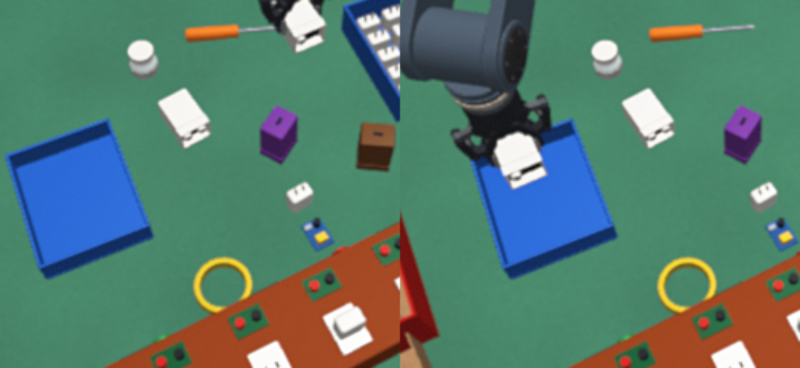

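The housing is held level above the tray, with one boss visible in its mouth (left side, about (507,172) px). Lowering it now.

```bash
python3 - <<'E'
from h import *
manip.move_l([.52,-.335,.03],max_speed=.12)
f0=manip.current_force()[2]
z=.016
for z in(.016,.014,.013,.012):
    manip.move_l([.52,-.335,z],max_speed=.03)
    f=manip.current_force()[2]; print(z,f-f0)
    if f-f0>3: break
manip.set_gripper(.92); manip.move_l([.52,-.335,.2],max_speed=.12)
manip.move_ptp([.35,-.1,.3],down(0)); manip.dwell(.3)
p,_=manip.grab_frame("scene"); t,_=manip.grab_frame("top")
for e in manip.look_for("scene","shell_short"): print(np.round(e["at"],3),e["confidence"])
print(manip.current_time(),manip.current_grip_width())
cv2.imwrite("pics/f.png",cv2.resize(np.hstack([p[80:330,40:310],t[80:330,190:460]])[:,:,::-1],None,fx=1.48,fy=1.48))
E
```

```text
0.016 0.6227565470003158
0.014 0.2743849164151383
0.013 8.865312062228094
[ 0.538 -0.337  0.05 ] 0.83
[0.678 0.142 0.077] 0.67
23.0583 0.915718865480684
```

View pics/f.png

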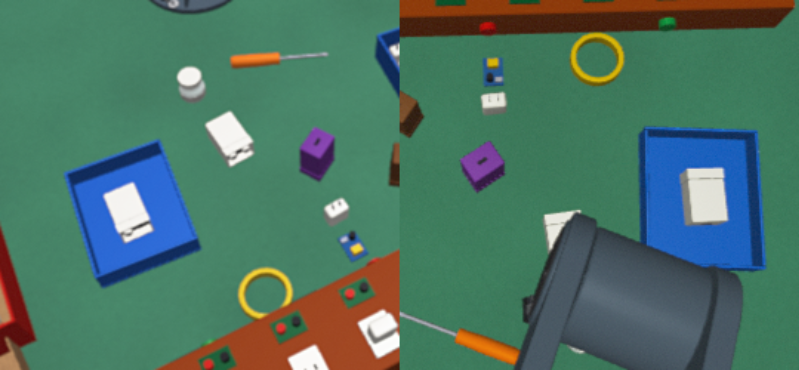

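The faulty housing lies on its side in the tray, around (130,212) px. The good one lies where it was tipped, around (230,138) px, and the arm is clear of both.

```bash
python3 -c "
from bench import manip
print(manip.sign_off())"
```

```text
the job is handed in; nothing more can be done
None
```

Both housings are tipped, the faulty one-boss housing lies on its side in the empty blue tray, the good one lies where it was tipped, and the job was handed in at about 23 s of the 51 s allowed.

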